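# Turn the vial carousel to the cell counter's lens and start the count

### The arm

A 6-joint arm with a two-finger parallel gripper is mounted at the origin on the work surface. World frame = base frame: x ahead of the robot, y to its left, z up, the work surface at z = 0. Lengths are in m, angles in degrees, forces in N, time in s.
With the tool pointing down it reaches from about 0.25 to 0.725 m from the base axis. Payload 9.7 kg.
Tool frame: the origin (TCP) lies between the finger pads; the fingertips stand 19 mm ahead of it and the grasp point (between the pads) is the TCP; z points along the fingers, y is the line along which they close (so a half turn about z gives the same grasp; the last joint's range is limited). The gripper opens to 85 mm and grips with 20 to 120 N. Pads are 22 mm wide; open, the fingers measure 114 mm over their backs; the gripper's body (76 mm by 85 mm) begins 54 mm behind the grasp point. The pads swing forward as they close: fully open they stand 13 mm farther back than shut.
Start: joints at [-71.963, 4.979, 10.078, 95.1, 0, 90], TCP at [0.17, -0.523, 0.25] pointing down, gripper open.
Joint ranges: [-179.16, 179.16], [-48.56, 103.87], [-65.8, 70.77], [-126.05, 130.52], [-82.76, 87.17], [-180, 180]. Speed limits (degrees/s): [127.2, 127.2, 147.25, 180, 180, 180].

### API

Orientations are given as [roll, pitch, yaw] about the fixed x, y, z axes, in that order (R = Rz(yaw) Ry(pitch) Rx(roll)).
In Python, from workcell import bot gives the robot as it stands. The module is installed in compiled form; this text tells all that it offers.
- The arm moves only by the shell command python3 -m crank 'ROWS' [OPENING] [FORCE]. ROWS is JSON, a list that holds one entry, the list of rows, each a list of 6 numbers: the shift along the world's x, y, z as a fraction of full scale, then the turn, a rotation vector about the world's x, y, z as a fraction of full scale. In form: [[[x, y, z, wx, wy, wz], ...]]. A call has 1 to 20 rows; each row shifts and turns the commanded pose from where the row before left it; what a row does not reach is not made up. Full scale, the value 1, is 20 mm for a shift and 0.12 rad for a turn. A row lasts 1/12 s, in which the tool goes at most 41.7 mm and 7.16 degrees, less where a joint would pass 70% of its speed; a pose out of reach is approached as far as the arm can. A call with a number of a shift or a turn outside -1 to 1 is refused whole. A call with a gripper value outside its range is refused whole. OPENING is the opening, from 0 (shut) to 1 (fully open), set as the call begins (- or left out, the last holds). The fingers move at their own pace and stop on an object; FORCE is the grip in N (left out, the last holds). Time passes only in rows, so rows that do not move let the fingers close. It gives the time, the measured TCP pose, the force, the opening and the grip force at its end, in the units of the state.
- bot.get_obs(): the state, without advancing time (a new reading comes with each control period).
- bot.camera(name): name is "scene" or "top" or "wrist"; returns the picture (384x512x3 uint8, red, green, blue); there is no depth.
- bot.camera_model(name): a dict with "vertical_fov" (degrees; the focal length in pixels is half the picture's height over the tangent of half this angle, whatever the lens; pixels are square), "cx", "cy" (the principal point, pixels), "k1" (the pictures are not rectified: a ray, as slopes to the right and down, at radius r is drawn at 1 + k1 r^2 times it, then the intrinsics apply), "R" (3x3) and "t" (3): a world point X has camera coordinates R X + t. Camera axes: x right, y down, z forward; pixel columns grow to the right and rows downward; lengths in m; the calibration is good to about 2 mm. A picture is of the moment at which its call begins: read the wrist's pose just before it. camera_model takes no time and is no camera call; for the wrist camera it gives the pose at the moment of the call.
- bot.job_done(): hands the job in; it is judged then, once.
The state is a dict: "time": time; "q": joint angles; "qd": joint speeds; "joint_efforts": joint torques, N m; "ee_pos": TCP position; "tcp_rot": TCP orientation; "wrist_force": force on the tool from outside, world axes, zero at the start; "torque": the same for the moment, N m; "opening": finger opening in m; "grasp_force": force on a finger pad.
Only numpy, scipy, OpenCV 4.12 (cv2) and the standard library are available. Lean on these libraries where they do the work, as an engineer would, in place of code of your own. Each camera call takes 0.05 s, during which the arm holds its last target. There are 200 camera calls.

### The job

Turn the three-armed carousel by pushing on one of its arms with a fingertip until the tall vial stands squarely in front of the cell counter's lens, then press the counter's start button fully down and let it go. The vials must stay seated upright in their cups and not be touched or lifted, and the bottle, the tube rack and the mouse are to be left alone.

Things in the scene. Friction and masses are not known exactly. Their poses are not given: they have to be found in the camera images.
- carousel: Carousel: grey hub (radius 22 mm, top with screw 66 mm above bench), three bare aluminium arms 120 degrees apart, each ending in a round grey cup. Origin on the vertical turning axis, 30 mm above bench; z up. The arm with the tall vial lies along its own +x. Turns either way without stops, no spring or catch, light friction (1 to 2 N at mid-arm); stays where it is left.
- spoke_mid (a point): Mid-point of the arm carrying the tall vial, on its centre line, 60 mm from the axis. All arms alike: bar 12 mm wide, from 32 to 48 mm above the bench, bare and free to push from 22 to 93 mm from the axis. Its cup is centred 110 mm from the axis, 33 mm across outside, 25 mm inside, rim 48 mm above the bench.
- vial_tall: The tall capped amber glass vial, 22 mm across, 52 mm tall, loose (about 25 g), standing in a cup of the carousel (cup floor 34 mm above the bench, so its top is 86 mm up). Origin: centre of its underside; z up along it. This one goes in front of the lens.
- vial_short_a: A short capped amber glass vial, 22 mm across, 30 mm tall, loose (about 25 g), standing in a cup of the carousel (cup floor 34 mm above the bench, so its top is 64 mm up). Origin: centre of its underside; z up along it. On the arm at +120 degrees.
- vial_short_b: A short capped amber glass vial, 22 mm across, 30 mm tall, loose (about 25 g), standing in a cup of the carousel (cup floor 34 mm above the bench, so its top is 64 mm up). Origin: centre of its underside; z up along it. On the arm at -120 degrees.
- read_spot (a point): The point in front of the counter's lens, 110 mm from the carousel's axis and at the height of the cup floor (34 mm), where the tall vial's underside centre must come. The black lens barrel (32 mm across, 58 mm up) ends 24 mm beyond this point, away from the axis.
- counter: Fixed white cell counter with the carousel's foot. Origin on the bench on the turning axis; z up; its own +y points to the lens and box. Box 150 mm wide (x), 130 mm high, from 145 to 365 mm along +y. Under the arms: a round foot (radius 46 mm, 16 mm high) and a flat bar 70 mm wide, 8 mm high, towards the box; else bare bench.
- start_top (a point): Centre of the top face of the round start button (28 mm across) in its grey housing on top of the white box, 195 mm from the carousel's axis.
- start (a joint): Travel of the start button in m: 0 released, 0.006 fully down. It is a spring button pressed straight down, fully down at about 4 N, and comes back by itself.
- reagent: Amber reagent bottle, 48 mm across, 100 mm tall, loose bystander. Origin: centre of its underside.
- tube_rack: Blue tube rack with white-lidded microtubes, 70 x 110 mm, 41 mm high, loose bystander. Origin: centre of its underside.
- mouse: Dark grey computer mouse, 100 x 58 mm, 34 mm high, loose bystander. Origin: centre of its underside.

How it is judged (in metres and radians):
On the way, in this order (a step that is already met when the one before it is completed fails the run):
1. the carousel has been turned so that the tall vial stands in front of the lens, at rest (horizontal distance between vial_tall and read_spot below 0.007 m and angular speed of carousel below 0.05 rad/s), for 0.2 s.
2. the start button is pressed down with the tall vial in front of the lens (horizontal distance between vial_tall and read_spot below 0.007 m and value of joint start above 0.0045 m), for 0.05 s.
At the end, for the whole second after the job is handed in: Tall vial within 7 mm (horizontally) of the spot before the lens, carousel at rest; all vials seated (at most 5 mm off the cup floor) and upright within 0.2 rad; start button pressed 4.5 mm or more after the vial arrived and up again; bystanders within 20 mm of their starts (all of step 1 and z of each of vial_tall, vial_short_a, vial_short_b in the frame of carousel below 0.009 m and angle between each of vial_tall, vial_short_a, vial_short_b's own z axis and vertical below 0.2 rad and value of joint start below 0.002 m and distance of each of reagent, tube_rack, mouse from where it was at the start of the episode below 0.02 m); the robot touches nothing.
It fails at once if a vial was lifted or tipped out of its cup (z of any of vial_tall, vial_short_a, vial_short_b in the frame of carousel above 0.012 m or angle between any of vial_tall, vial_short_a, vial_short_b's own z axis and vertical above 0.4 rad).
It fails at once if the robot touched a vial (contact force between any of the arm, the fingers and vial_tall above 1 N or contact force between any of the arm, the fingers and vial_short_a above 1 N or contact force between any of the arm, the fingers and vial_short_b above 1 N).
It fails at once if the start button was pressed while the tall vial was not in front of the lens (value of joint start above 0.003 m and horizontal distance between vial_tall and read_spot above 0.012 m).
It fails at once if the bottle, the tube rack or the mouse was moved, lifted or tipped (distance of any of reagent, tube_rack, mouse from where it was at the start of the episode above 0.02 m or angle between any of reagent, tube_rack, mouse's own z axis and vertical above 0.3 rad).
It also fails if it takes over 51 s, if anything falls off the work surface, if the arm or the gripper's body presses on something with over 40 N, if the wrist force passes 120 N, or if a joint passes its speed limit or range.

## Working session

There is one attempt and no reset: what is moved stays moved. The work goes in short steps, Python scripts to look and compute and a shell command to move; the robot and the scene stay as the last step left them, time stands still between calls to the robot, and variables do not carry over. Pictures are saved under pics/ and viewed, at most 10 in all, crops included, and the job is handed in when it is done.

```bash
mkdir -p pics
cat > h.py <<'E'
import numpy as np, cv2
from workcell import bot
def ray(m,u,v):
    f=192/np.tan(np.radians(m["vertical_fov"])/2)
    K=np.array([[f,0,m["cx"]],[0,f,m["cy"]],[0,0,1.]])
    p=cv2.undistortPoints(np.array([[[u,v]]],float),K,np.array([m["k1"],0,0,0.]))[0,0]
    R=np.array(m["R"]);t=np.array(m["t"])
    return -R.T@t, R.T@np.array([p[0],p[1],1])
def onz(m,u,v,z):
    c,d=ray(m,u,v); return c+d*(z-c[2])/d[2]
def proj(m,X):
    f=192/np.tan(np.radians(m["vertical_fov"])/2)
    x=np.array(m["R"])@np.array(X,float)+np.array(m["t"]); a=x[:2]/x[2]; a=a*(1+m["k1"]*(a@a))
    return a*f+[m["cx"],m["cy"]]
def tri(obs):
    A=np.zeros((3,3));b=np.zeros(3)
    for m,u,v in obs:
        c,d=ray(m,u,v); d=d/np.linalg.norm(d);P=np.eye(3)-np.outer(d,d);A+=P;b+=P@c
    return np.linalg.solve(A,b)
E
python3 - <<'E'
from h import *
for n in("scene","top","wrist"):
    a=bot.camera(n);cv2.imwrite(f"pics/{n}0.png",cv2.cvtColor(a,cv2.COLOR_RGB2BGR))
    m=bot.camera_model(n);print(n,m["vertical_fov"],m["k1"],-np.array(m["R"]).T@m["t"])
a=[cv2.imread(f"pics/{n}0.png") for n in("scene","top")]
cv2.imwrite("pics/t.png",cv2.resize(a[1],(800,600)));cv2.imwrite("pics/s.png",cv2.resize(a[0],(800,600)))
E
```

```text
scene 50.52528356208393 -0.05171708444326265 [0.96908776 0.56288146 0.66048055]
top 46.01100009691693 -0.00849238325237943 [ 0.34937941 -0.15006525  1.09988745]
wrist 66.5073417166213 -0.07491910691870429 [ 0.24957735 -0.49656829  0.37351261]
```

View pics/t.png

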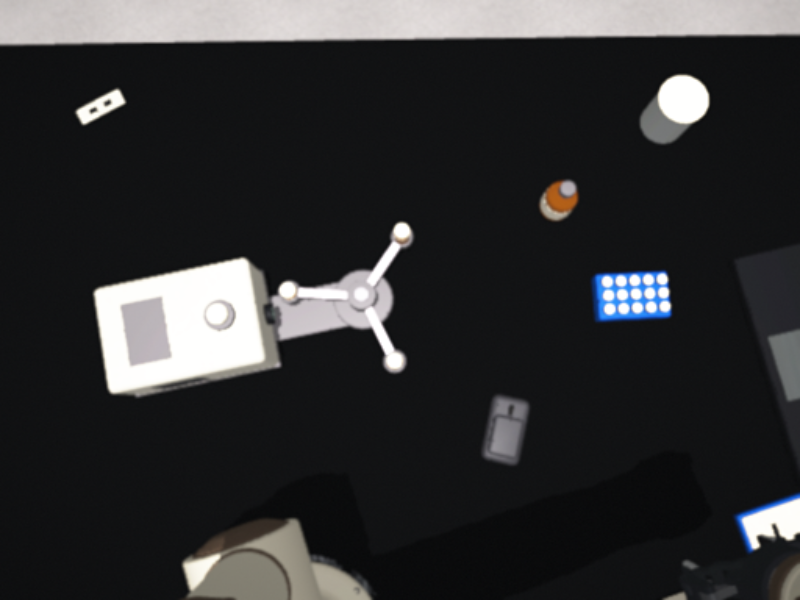

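View pics/s.png

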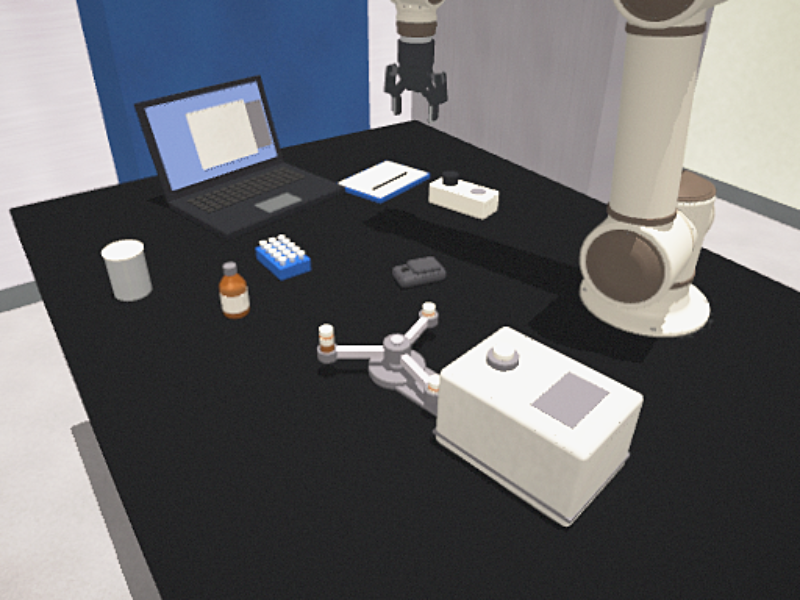

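The top view (800×600) shows the hub at (361,294), the tall vial at (402,232), short vials at (289,291) and (394,361), and the button at (219,314). In the scene view the hub is at (397,340), the tall vial at (326,335) and the button at (503,352). Next I'll refine these on a magnified crop.

Run:
```python
from h import *
t=cv2.imread("pics/top0.png");s=cv2.imread("pics/scene0.png")
A=cv2.resize(t[135:255,55:275],None,fx=3.5,fy=3.5,interpolation=cv2.INTER_CUBIC)
B=cv2.resize(s[190:240,200:340],None,fx=3.5,fy=3.5,interpolation=cv2.INTER_CUBIC)
C=np.zeros((595,770,3),np.uint8);C[:420]=A;C[420:595,:490]=B
cv2.imwrite("pics/c1.png",C)
mt,ms=[bot.camera_model(n) for n in("top","scene")]
k=.64
for n,a,b in(("hub",(361,294),(397,340)),("tall",(402,230),(326,328)),("btn",(219,313),(504,351))):
    print(n,tri([(mt,a[0]*k,a[1]*k),(ms,b[0]*k,b[1]*k)]).round(4))
```

```text
hub [ 0.511  -0.0919  0.0615]
tall [ 0.602  -0.154   0.0846]
btn [0.4732 0.0982 0.1451]
```

View pics/c1.png

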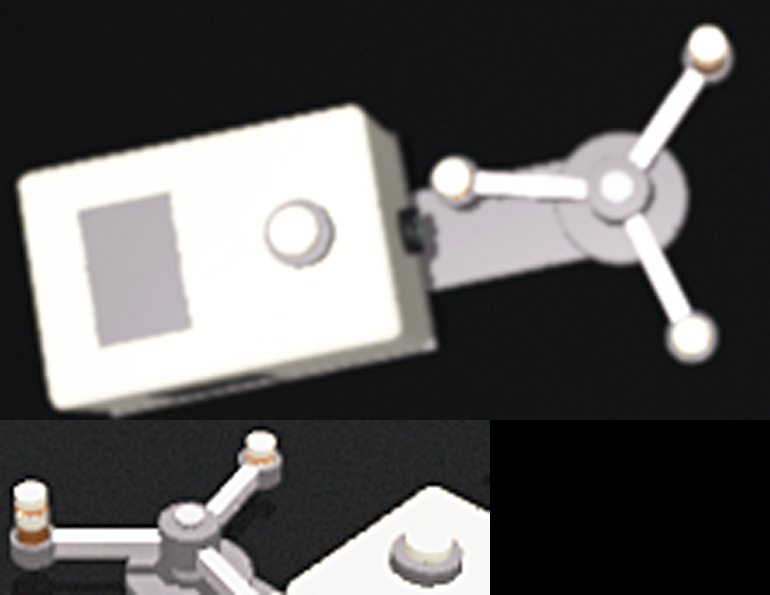

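The crop shows the hub screw at (617,187), the tall cap at (709,43), short caps at (454,179) and (692,335), and the button top at (296,230). The box's top corners are at about (20,180), (358,106), (402,333) and (60,408).

Run:
```python
from h import *
mt,ms=[bot.camera_model(n) for n in("top","scene")]
T=lambda u,v:(mt,55+u/3.5,135+v/3.5)
S=lambda u,v:(ms,200+u/3.5,190+(v-420)/3.5)
for n,a,b in(("hub",(617,187),(189,517)),("tall",(709,43),(31,489)),("short far",(692,335),(261,438)),("btn",(296,230),(428,540))):
    print(n,tri([T(*a),S(*b)]).round(4))
h=onz(*T(617,187),.066);v=[onz(*T(709,43),.086),onz(*T(454,179),.064),onz(*T(692,335),.064)]
print("hub",h,"mean",np.mean(v,0))
c=np.mean(v,0)
for p in v: d=(p-c)[:2];print(p.round(4),np.hypot(*d),np.degrees(np.arctan2(d[1],d[0])))
for z in(.14,.145,.15):
  b=onz(*T(296,230),z);d=(b-c)[:2];print("btn",b.round(4),np.hypot(*d),np.degrees(np.arctan2(d[1],d[0])))
k=[onz(*T(*p),.13)[:2] for p in((20,180),(358,106),(402,333),(60,408))]
an=lambda d:np.degrees(np.arctan2(d[1],d[0]))
print(an(k[0]-k[1]),an(k[3]-k[2]),an(k[1]-k[2])+90,an(k[0]-k[3])+90,np.hypot(*(k[0]-k[1])),np.hypot(*(k[1]-k[2])))
m=np.mean(k,0)-c[:2];print(np.hypot(*m),an(m))
l=onz(*T(405,231),.058);print("lens",l,an((l-c)[:2]))
print(bot.get_obs()["tcp_rot"],bot.get_obs()["ee_pos"])
```

```text
hub [ 0.5106 -0.0926  0.0605]
tall [ 0.6014 -0.1545  0.0848]
short far [ 0.4113 -0.141   0.0632]
btn [0.4729 0.0985 0.1461]
hub [ 0.5103448  -0.09331833  0.066     ] mean [ 0.51060914 -0.09406502  0.07133333]
[ 0.6023 -0.1553  0.086 ] 0.1102003667153859 -33.73776534024203
[0.5174 0.0149 0.064 ] 0.1091494305623168 86.45191157732543
[ 0.4122 -0.1418  0.064 ] 0.10936410879278717 -154.12020776937257
btn [0.4746 0.0992 0.14  ] 0.1965618119572315 100.5460512065098
btn [0.474  0.0979 0.145 ] 0.1954068467212728 100.80379759253148
btn [0.4733 0.0966 0.15  ] 0.1942558828523359 101.06460359747113
101.9219668680355 101.73156097247313 101.84302863820496 102.64895384388448 0.21424158392764767 0.14517000121350124
0.2534333264073414 101.34374876475603
lens [0.48377672 0.04799377 0.058     ] 100.696158857284
[-1.79938446e+02  1.30870246e-03  1.80357609e+01] [ 0.17023569 -0.52282631  0.24971952]
```

```bash
python3 -m crank '[[[0.98,0.97,0,0,0,0.29],[0.98,0.97,0,0,0,0.29],[0.98,0.97,0,0,0,0.29],[0.98,0.97,0,0,0,0.29],[0.98,0.97,0,0,0,0.29],[0.98,0.97,0,0,0,0.29],[0.98,0.97,0,0,0,0.29],[0.98,0.97,0,0,0,0.29],[0.98,0.97,0,0,0,0.29],[0.98,0.97,0,0,0,0.29],[0.98,0.97,0,0,0,0.29],[0.98,0.97,0,0,0,0.29],[0.98,0.97,0,0,0,0.29],[0.98,0.97,0,0,0,0.29],[0.98,0.97,0,0,0,0.29],[0.98,0.97,0,0,0,0.29],[0.98,0.97,0,0,0,0.29],[0.98,0.97,0,0,0,0.29],[0.98,0.97,0,0,0,0.29],[0,0,0,0,0,0]]]' 0 20; python3 -c "
from h import *
o=bot.get_obs();print(o['ee_pos'],o['tcp_rot'],o['q'],o['time'])
a=bot.camera('wrist');cv2.imwrite('pics/w1.png',cv2.cvtColor(a,cv2.COLOR_RGB2BGR))"
```

```text
time: 1.82
ee_pos: [0.545, -0.1514, 0.2492]
tcp_rot: [-179.9, -0.0, 56.2]
wrist_force: [0.5, -0.5, -0.7]
opening: -0.0001
grasp_force: 0.0
[ 0.54504257 -0.15140581  0.24915275] [-1.79937635e+02 -4.07907736e-02  5.62154559e+01] [-1.55520018e+01  7.18862185e+00  1.23532495e+01  9.52110992e+01
  5.82552160e-02  1.08232496e+02] 1.8167
```

View pics/w1.png

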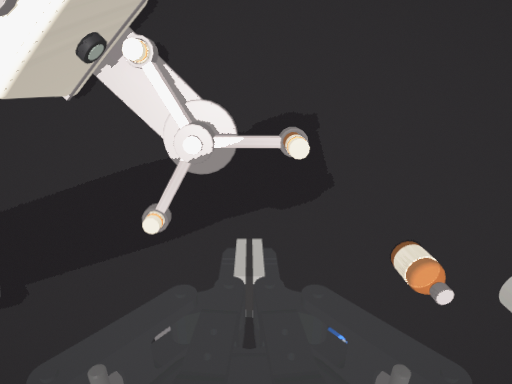

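The wrist view shows the closed fingers pointing at the free sector beside the tall arm. The hub screw is at (192,146), the tall cap at (298,149) and the lens face at (97,53). Descending into that sector is clear.

```bash
python3 - <<'E'
from h import *
m=bot.camera_model("wrist")
h=onz(m,192,146,.066);t=onz(m,298,149,.086);l=onz(m,97,53,.058)
an=lambda d:np.degrees(np.arctan2(d[1],d[0]))
print(h,t,l,an(t-h),an(l-h),np.hypot(*(t-h)[:2]),np.hypot(*(l-h)[:2]))
E
python3 -m crank '[[[0,0,-0.97,0,0,0],[0,0,-0.97,0,0,0],[0,0,-0.97,0,0,0],[0,0,-0.97,0,0,0],[0,0,-0.97,0,0,0],[0,0,-0.97,0,0,0],[0,0,-0.97,0,0,0],[0,0,-0.97,0,0,0],[0,0,-0.97,0,0,0],[0,0,-0.97,0,0,0],[0,0,0,0,0,0]]]'
```

```text
[ 0.51021376 -0.09280934  0.066     ] [ 0.60064735 -0.15307187  0.086     ] [0.48524652 0.03807557 0.058     ] -33.67842903750748 100.7998317541017 0.10867292907266274 0.13324497783835462
time: 2.78
ee_pos: [0.5401, -0.1545, 0.0524]
tcp_rot: [-179.7, 0.1, 55.9]
wrist_force: [-0.3, -0.0, -0.4]
opening: -0.0
grasp_force: 0.0
```

```bash
cat > arc.py <<'E'
from h import *
import sys
A=np.array([.5103,-.0935]); th1=float(sys.argv[1]); n=int(sys.argv[2])
o=bot.get_obs();p=np.array(o["ee_pos"][:2]);yaw=o["tcp_rot"][2]%360
d=p-A;f0=np.degrees(np.arctan2(d[1],d[0]));r0=np.hypot(*d);f1=th1-15.8
print("r",r0,"phi",f0,"->",f1,"yaw",yaw)
dy=np.radians((th1+90-yaw)/n)/.12
for k in range(1,n+1):
    f=np.radians(f0+(f1-f0)*k/n);r=r0+(.0624-r0)*min(1,k/3)
    q=A+r*np.array([np.cos(f),np.sin(f)]);s=(q-p)/.02;p=p+np.round(s,2)*.02
    print("[%.2f,%.2f,0,0,0,%.2f]"%(s[0],s[1],dy),end=",")
E
python3 arc.py 20 12
```

```text
r 0.0678501013969618 phi -63.961590567484315 -> 4.199999999999999 yaw 55.85044916398082
[0.25,0.24,0,0,0,0.66],[0.21,0.26,0,0,0,0.66],[0.18,0.27,0,0,0,0.66],[0.22,0.22,0,0,0,0.66],[0.19,0.24,0,0,0,0.66],[0.17,0.26,0,0,0,0.66],[0.14,0.28,0,0,0,0.66],[0.11,0.29,0,0,0,0.66],[0.08,0.29,0,0,0,0.66],[0.06,0.31,0,0,0,0.66],[0.02,0.31,0,0,0,0.66],[-0.01,0.31,0,0,0,0.66],
```

```bash
python3 -m crank '[[[0.25,0.24,0,0,0,0.66],[0.21,0.26,0,0,0,0.66],[0.18,0.27,0,0,0,0.66],[0.22,0.22,0,0,0,0.66],[0.19,0.24,0,0,0,0.66],[0.17,0.26,0,0,0,0.66],[0.14,0.28,0,0,0,0.66],[0.11,0.29,0,0,0,0.66],[0.08,0.29,0,0,0,0.66],[0.06,0.31,0,0,0,0.66],[0.02,0.31,0,0,0,0.66],[-0.01,0.31,0,0,0,0.66],[0,0,0,0,0,0]]]'
python3 arc.py 90 12; python3 -c "
from h import *
a=bot.camera('scene');cv2.imwrite('pics/s2.png',cv2.resize(cv2.cvtColor(a,cv2.COLOR_RGB2BGR)[150:290,180:380],None,fx=3,fy=3))"
```

```text
time: 3.87
ee_pos: [0.5752, -0.0886, 0.0575]
tcp_rot: [180.0, 0.0, 110.6]
wrist_force: [-0.8, 0.5, -1.3]
opening: 0.0
grasp_force: 0.0
r 0.06507336052820502 phi 4.321662670802397 -> 74.2 yaw 110.57005809352084
[-0.09,0.32,0,0,0,0.84],[-0.11,0.31,0,0,0,0.84],[-0.15,0.28,0,0,0,0.84],[-0.13,0.29,0,0,0,0.84],[-0.16,0.27,0,0,0,0.84],[-0.19,0.26,0,0,0,0.84],[-0.21,0.23,0,0,0,0.84],[-0.24,0.22,0,0,0,0.84],[-0.25,0.18,0,0,0,0.84],[-0.28,0.16,0,0,0,0.84],[-0.28,0.14,0,0,0,0.84],[-0.30,0.10,0,0,0,0.84],
```

View pics/s2.png

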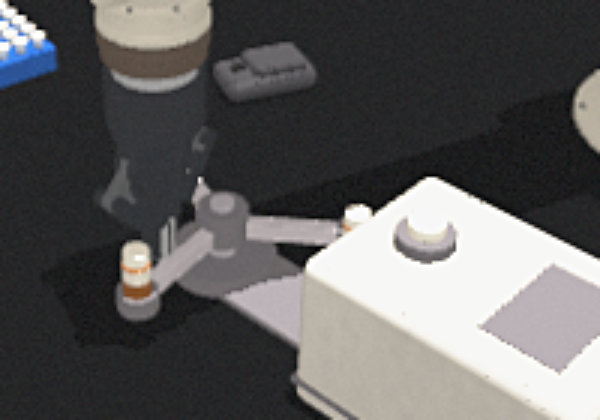

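The tall arm is turning as intended and its vial is upright, at (136,270) in the crop. The fingertip is behind the arm at mid-length. I'll keep pushing.

```bash
python3 -m crank '[[[-0.09,0.32,-0.02,0,0,0.84],[-0.11,0.31,-0.02,0,0,0.84],[-0.15,0.28,-0.02,0,0,0.84],[-0.13,0.29,-0.02,0,0,0.84],[-0.16,0.27,-0.02,0,0,0.84],[-0.19,0.26,-0.02,0,0,0.84],[-0.21,0.23,-0.02,0,0,0.84],[-0.24,0.22,0,0,0,0.84],[-0.25,0.18,0,0,0,0.84],[-0.28,0.16,0,0,0,0.84],[-0.28,0.14,0,0,0,0.84],[-0.30,0.10,0,0,0,0.84],[0,0,0,0,0,0]]]'
python3 arc.py 97 5; python3 -c "
from h import *
m=bot.camera_model('wrist')
a=bot.camera('wrist');cv2.imwrite('pics/w3.png',cv2.cvtColor(a,cv2.COLOR_RGB2BGR));cv2.imwrite('pics/t3.png',cv2.cvtColor(bot.camera('top'),cv2.COLOR_RGB2BGR))
B=cv2.imread('pics/w3.png');C=np.zeros((600,700,3),np.uint8);C[:300,:400]=cv2.resize(B,(400,300));C[300:600,:700]=cv2.resize(cv2.imread('pics/t3.png')[150:225,100:275],None,fx=4,fy=4,interpolation=cv2.INTER_CUBIC)
cv2.imwrite('pics/c3.png',C)"
```

```text
time: 5.0
ee_pos: [0.5268, -0.0339, 0.0543]
tcp_rot: [-180.0, 0.0, 179.8]
wrist_force: [0.2, 0.2, 1.4]
opening: 0.0002
grasp_force: 0.0
r 0.06181116155438838 phi 74.55724431797331 -> 81.2 yaw 179.75414200493
[-0.07,0.03,0,0,0,0.21],[-0.06,0.02,0,0,0,0.21],[-0.07,0.03,0,0,0,0.21],[-0.07,0.01,0,0,0,0.21],[-0.08,0.01,0,0,0,0.21],
```

View pics/c3.png

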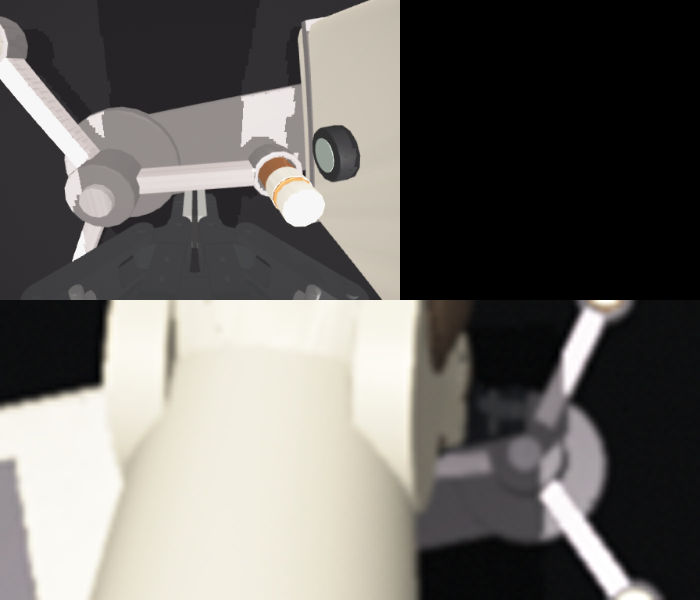

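The wrist view shows the tall vial (cap at about (302,207)) just short of the lens face at (323,155), with the hub screw at (96,201). The arm blocks much of the top view.

```bash
cat > ang.py <<'E'
from h import *
import sys
v=[float(x)*1.28 for x in sys.argv[1:7]]
m=bot.camera_model("wrist");an=lambda d:np.degrees(np.arctan2(d[1],d[0]))
h=onz(m,v[0],v[1],.066);t=onz(m,v[2],v[3],.086);l=onz(m,v[4],v[5],.058);A=np.array([.5103,-.0935,0])
print(h,t,l,"tall-hub",an(t-h),"tall-A",an(t-A),"lens-hub",an(l-h),np.hypot(*(t-h)[:2]),np.hypot(*(l-h)[:2]))
E
python3 ang.py 96 201 302 207 323 155
```

```text
[ 0.51032899 -0.08965023  0.066     ] [0.50267417 0.01783971 0.086     ] [0.48688751 0.04046144 0.058     ] tall-hub 94.07340375521174 tall-A 93.91816051906021 lens-hub 100.21309171809487 0.10776216024081936 0.13220646737326164
```

```bash
python3 -m crank '[[[-0.07,0.03,0,0,0,0.21],[-0.06,0.02,0,0,0,0.21],[-0.07,0.03,0,0,0,0.21],[-0.07,0.01,0,0,0,0.21],[-0.08,0.01,0,0,0,0.21],[0,0,0,0,0,0],[0,0,0,0,0,0]]]'
python3 -c "
from h import *
B=cv2.cvtColor(bot.camera('wrist'),cv2.COLOR_RGB2BGR);cv2.imwrite('pics/w4.png',B);cv2.imwrite('pics/c4.png',B)"
```

```text
time: 5.68
ee_pos: [0.5201, -0.0315, 0.0535]
tcp_rot: [180.0, -0.0, -173.1]
wrist_force: [0.0, 0.5, -0.6]
opening: 0.0001
grasp_force: 0.1
```

View pics/c4.png

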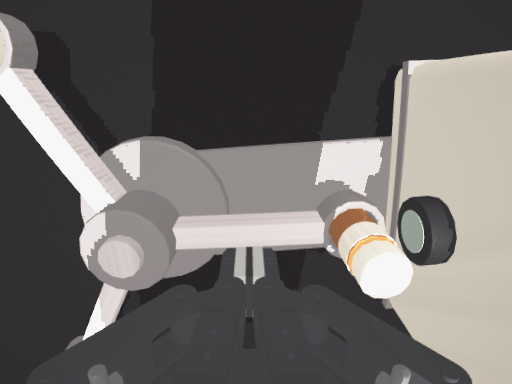

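The wrist view shows the hub screw at (121,257), the tall cap at (385,272) and the lens face at (411,231). The vial looks nearly aligned with the lens.

```bash
sed -i 's/\*1.28//' ang.py; python3 ang.py 121 257 385 271 411 231; python3 -c "
from h import *
m=bot.camera_model('wrist')
a=onz(m,215,149,.008);b=onz(m,390,137,.008);d=b-a;print(a,b,np.degrees(np.arctan2(d[1],d[0])))
for an in(99,101,103):
  r=np.radians(an);print(an,proj(m,[.5103+.11*np.cos(r),-.0925+.11*np.sin(r),.086]))"
```

```text
[ 0.5100684  -0.08938784  0.066     ] [0.49116848 0.0165445  0.086     ] [0.48586655 0.04060403 0.058     ] tall-hub 100.11598671243127 tall-A 99.86244599933045 lens-hub 100.54656047832488 0.10760513907570717 0.13222561801046873
[ 0.46886106 -0.05700157  0.008     ] [0.44920757 0.04372997 0.008     ] 101.04014897462727
99 [382.5557165  275.24988369]
101 [383.70879149 266.52407265]
103 [384.51364004 257.58954969]
```

The tall vial is about 0.8° from the lens line, or 1.5 mm, which is well inside tolerance. Next I'll back off tangentially, rise and move above the button.

```bash
python3 -m crank '[[[0.4,0.1,0,0,0,0],[0.6,0.1,0,0,0,0],[0.6,0.1,0,0,0,0],[0,0,0,0,0,0],[0,0,0.9,0,0,0],[0,0,1,0,0,0],[0,0,1,0,0,0],[0,0,1,0,0,0],[0,0,1,0,0,0],[0,0,1,0,0,0],[0,0,1,0,0,0],[0,0,1,0,0,0],[0,0,1,0,0,0],[0,0,0.9,0,0,0],[0,0,0,0,0,0]]]'
python3 -m crank '[[[-0.57,0.92,0,0,0,0],[-0.57,0.92,0,0,0,0],[-0.57,0.92,0,0,0,0],[-0.57,0.92,0,0,0,0],[-0.57,0.92,0,0,0,0],[-0.57,0.92,0,0,0,0],[-0.57,0.92,0,0,0,0],[0,0,0,0,0,0],[0,0,0,0,0,0]]]'
python3 -c "
from h import *
B=cv2.cvtColor(bot.camera('wrist'),cv2.COLOR_RGB2BGR);cv2.imwrite('pics/w5.png',B)"
```

```text
time: 6.98
ee_pos: [0.553, -0.0256, 0.2531]
tcp_rot: [-180.0, 0.3, -173.1]
wrist_force: [0.8, -0.4, 0.9]
opening: 0.0003
grasp_force: 0.0
time: 7.73
ee_pos: [0.472, 0.1039, 0.249]
tcp_rot: [-180.0, -0.0, -173.0]
wrist_force: [-0.0, -0.3, -1.0]
opening: 0.0003
grasp_force: 0.0
```

View pics/w5.png

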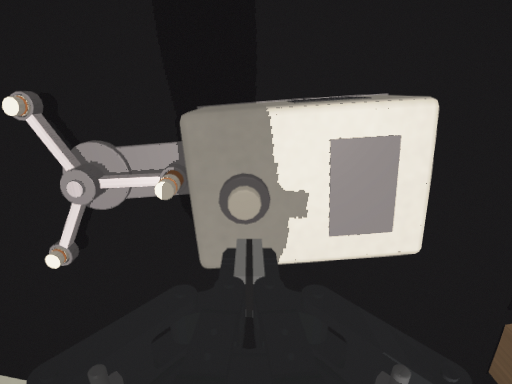

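The wrist view shows the button top at (244,203), the hub screw at (75,188) and the tall cap at (164,190), in front of the now-hidden lens. All three vials are seated.

```bash
python3 ang.py 75 188 164 190 244 203; python3 -c "
from h import *
m=bot.camera_model('wrist');mt=bot.camera_model('top')
print(tri([(m,244,203),(mt,55+296/3.5,135+230/3.5)]),onz(m,244,203,.146))"
```

```text
[ 0.51065844 -0.08982216  0.066     ] [0.49339354 0.01769038 0.086     ] [0.50847245 0.10275139 0.058     ] tall-hub 99.12295724390721 tall-A 98.64558429103221 lens-hub 90.65036235756668 0.1088899560313961 0.19258595268611162
[0.47507735 0.09939791 0.14263811] [0.47465282 0.10013259 0.146     ]
```

```bash
python3 -m crank '[[[0.11,-0.22,-0.5,0,0,0],[0,0,-0.9,0,0,0],[0,0,-0.9,0,0,0],[0,0,-0.9,0,0,0],[0,0,-0.6,0,0,0],[0,0,0,0,0,0],[0,0,0,0,0,0]]]'
```

```text
time: 8.37
ee_pos: [0.4746, 0.0982, 0.173]
tcp_rot: [-180.0, -0.1, -173.2]
wrist_force: [0.3, 0.2, 0.6]
opening: -0.0003
grasp_force: 0.0
```

```bash
python3 -m crank '[[[0,0,-0.1,0,0,0],[0,0,-0.1,0,0,0],[0,0,-0.1,0,0,0],[0,0,-0.1,0,0,0],[0,0,0,0,0,0],[0,0,0,0,0,0]]]'
```

```text
time: 8.87
ee_pos: [0.4752, 0.0988, 0.166]
tcp_rot: [-180.0, 0.1, -173.1]
wrist_force: [3.0, -1.1, 3.1]
opening: 0.0
grasp_force: 1.7
```

```bash
python3 -m crank '[[[0,0,-0.1,0,0,0],[0,0,-0.1,0,0,0],[0,0,0,0,0,0],[0,0,0,0,0,0]]]';python3 -m crank '[[[0,0,-0.1,0,0,0],[0,0,0,0,0,0],[0,0,0,0,0,0]]]'
```

```text
time: 9.2
ee_pos: [0.4752, 0.0989, 0.1646]
tcp_rot: [180.0, 0.2, -173.1]
wrist_force: [-4.2, -2.1, 24.5]
opening: -0.0003
grasp_force: 12.2
time: 9.45
ee_pos: [0.4753, 0.0988, 0.1644]
tcp_rot: [180.0, 0.3, -173.1]
wrist_force: [-9.3, -4.6, 36.6]
opening: 0.0001
grasp_force: 18.6
```

```bash
python3 -m crank '[[[0,0,0.12,0,0,0],[0,0,0.1,0,0,0],[0,0,0,0,0,0],[0,0,0,0,0,0]]]';python3 -c "
from h import *
a=bot.camera('scene');cv2.imwrite('pics/s6.png',cv2.resize(cv2.cvtColor(a,cv2.COLOR_RGB2BGR)[165:265,240:390],None,fx=4,fy=4))"
for i in 1 2 3; do python3 -m crank '[[[0,0,0.1,0,0,0],[0,0,0,0,0,0],[0,0,0,0,0,0]]]' | egrep 'ee_pos|wrist|grasp'; done
```

```text
time: 9.78
ee_pos: [0.4752, 0.0989, 0.1649]
tcp_rot: [-180.0, 0.1, -173.1]
wrist_force: [0.3, -2.3, 10.5]
opening: -0.0003
grasp_force: 5.6
ee_pos: [0.4748, 0.0989, 0.1657]
wrist_force: [3.7, -1.3, 2.5]
grasp_force: 1.7
ee_pos: [0.4745, 0.0989, 0.1677]
wrist_force: [1.9, -0.3, 2.6]
grasp_force: 1.3
ee_pos: [0.4744, 0.0989, 0.1697]
wrist_force: [0.7, 0.4, 0.9]
grasp_force: 0.8
```

View pics/s6.png

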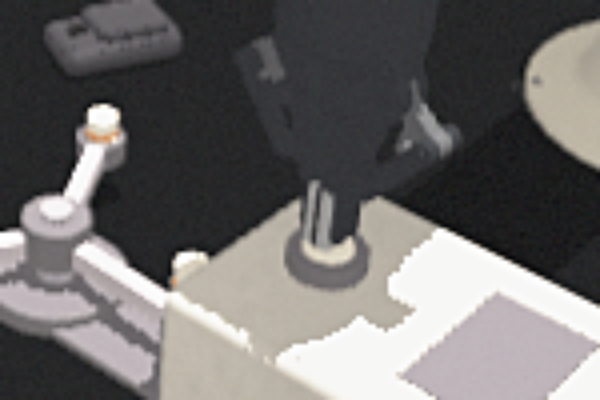

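The scene view shows the fingertips resting on the button face inside its housing at (330,240). The spring-like force fading over about 5–6 mm and the hard stop at 37 N confirm a full press. Now I'll lift clear and move out of the top camera's view for a final check.

```bash
python3 -m crank '[[[0,0,0.4,0,0,0],[0,0,1,0,0,0],[0,0,1,0,0,0],[0,0,1,0,0,0],[0,0,1,0,0,0],[0,0.8,0.3,0,0,0],[0,1,0,0,0,0],[0,1,0,0,0,0],[0,1,0,0,0,0],[0,1,0,0,0,0],[0,1,0,0,0,0],[0,1,0,0,0,0],[0,1,0,0,0,0],[0,1,0,0,0,0],[0,0,0,0,0,0],[0,0,0,0,0,0]]]'
python3 -c "
from h import *
a=cv2.cvtColor(bot.camera('top'),cv2.COLOR_RGB2BGR);cv2.imwrite('pics/t6.png',a);cv2.imwrite('pics/c6.png',cv2.resize(a[135:255,55:275],None,fx=3.5,fy=3.5,interpolation=cv2.INTER_CUBIC))"
```

```text
time: 11.92
ee_pos: [0.4743, 0.2753, 0.2637]
tcp_rot: [-180.0, -0.1, -173.0]
wrist_force: [1.0, 0.5, -0.2]
opening: 0.0002
grasp_force: 0.0
```

View pics/c6.png

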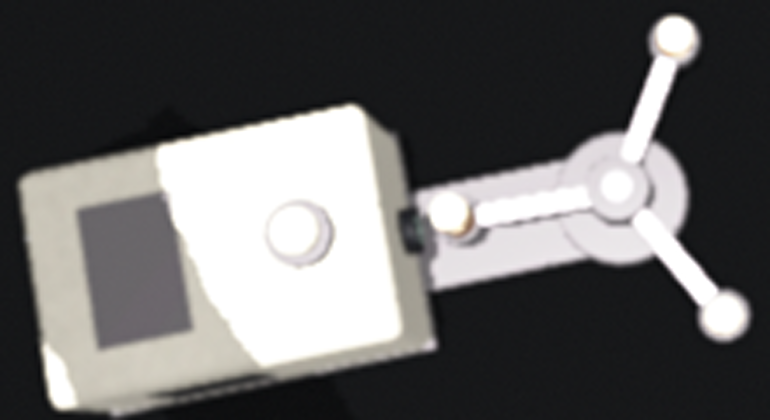

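The top view shows the tall cap at (450,213) in front of the lens at (408,230), short caps at (673,38) and (724,314), and the button up. A numeric check before handing in.

Run:
```python
from h import *
mt=bot.camera_model("top")
T=lambda u,v,z:onz(mt,55+u/3.5,135+v/3.5,z)
v=[T(450,213,.086),T(673,38,.064),T(724,314,.064)];c=np.mean(v,0);an=lambda d:np.degrees(np.arctan2(d[1],d[0]))
print(c,[an(p-c) for p in v],[np.hypot(*(p-c)[:2]) for p in v],"btn",an(T(297,230,.15)-c),"lens",an(T(405,231,.058)-c))
```

```text
[ 0.50956989 -0.09347439  0.07133333] [np.float64(99.54449098315362), np.float64(-20.333595751782994), np.float64(-140.39294056317874)] [np.float64(0.10869411687107404), np.float64(0.1086905774768415), np.float64(0.10889257504969083)] btn 100.83203841723561 lens 100.33294768439752
```

```bash
python3 -c "
from workcell import bot
print(bot.job_done())"
```

```text
the job is handed in; nothing more can be done
None
```

I turned the tall vial to about 2–3 mm from the read spot, pressed the start button to its hard stop and let it come back up. The vials stayed seated, I did not touch the bottle, rack or mouse, and I handed the job in; no verdict came back.

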